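# Set the saw stop to the mark, slack taken up

## Robot

A 6-joint arm with a two-finger parallel gripper is mounted at the origin on the work surface. World frame = base frame: x ahead of the robot, y to its left, z up, the work surface at z = 0. Lengths are in m, angles in degrees, forces in N, time in s.
With the tool pointing down it reaches from about 0.35 to 0.875 m from the base axis. Payload 4.2 kg.
Tool frame: the origin (TCP) lies midway between the tips of the shut fingers; the grasp point (between the pads) lies 19 mm behind it; z points along the fingers, y is the direction in which the jaws open and shut (so a half turn about z gives the same grasp; the last joint's range is limited). The gripper opens to 87 mm and grips with 3 to 60 N. Pads are 19 mm wide; open, the fingers measure 117 mm over their backs; the gripper's body (75 mm by 190 mm) begins 51 mm behind the grasp point.
Start: joints at [-59.84, 22.042, 0.453, 0, -68.411, -14.817], TCP at [0.165, -0.603, 0.223] pointing down, gripper open.
Joint ranges: [-179.83, 179.83], [-69.29, 118.12], [-61.27, 80.66], [-181.25, 117.63], [-171.15, -9.14], [-177.46, 177.46]. Speed limits (degrees/s): [159.86, 159.86, 180, 180, 180, 180].

## Interface

Orientations are given as a 3x3 rotation matrix whose columns are the frame's x, y, z axes.
In Python, from station import r gives the robot as it stands.
- The arm moves only by the tool carry_out, never from a script. Its argument "steps" is a list of rows, each a list of 2 entries, a list of its own where there are three numbers: the shift along the tool's x, y, z in cm, then the turn about the tool's z in degrees. In form: [[[x, y, z], twist], ...]. A call has 1 to 20 rows; each row is the pose to reach, as a shift and turn from the pose measured when the call began, along the tool's axes at that moment; what a row does not reach only later rows make up. A row lasts 1/10 s, in which the tool goes at most 50 mm and 8.59 degrees, less where a joint would pass 70% of its speed; a pose out of reach is approached as far as the arm can. A call with a gripper value outside its range is refused whole. "gripper" is the gripper's target within -1 to 1 (fully open at 1, half-way at 0, shut at -1), set as the call begins (left out, the last holds). The fingers move at their own pace and stop on an object; the grip force is fixed at half the most. Time passes only in rows, so rows that repeat a pose let the fingers close. It gives the time, the measured TCP pose, the force and the opening at its end, in the units of the state.
- r.sense(): the state, without advancing time (a new reading comes with each control period).
- r.capture(name): name is "scene" or "top"; returns the picture (420x560x3 uint8, red, green, blue); there is no depth.
- r.calibration(name): a dict with "camera_matrix" (3x3 intrinsics, pixels), "world_from_camera" (4x4, takes a point from camera to world coordinates). Camera axes: x right, y up, looking along -z (the intrinsics and any distortion apply to the point x, -y, -z); pixel columns grow to the right and rows downward; lengths in m; the calibration is good to about 2 mm. A picture is of the moment at which its call begins. calibration takes no time and is no camera call.
- r.finish_job(): hands the job in, once; it reports no verdict.
Trained networks look in the newest picture that a camera, given by its name, has taken for a name from the list of things; names that differ only in an ending like _2 or _b are one class to them, and where a whole thing is asked for, a point or a joint stands for the part that bears it (a point fixed in the world has none). Each returns a list of dicts, best first, with "confidence" (0 to 1); they miss things now and then, are a little off and sometimes report something else, mostly with a low value. They report only what shows in the picture. A call takes as long as a camera call.
- r.cut_out(camera, target): "pixels" (420x560 bool, what is visible of it).
- r.place_of(camera, target): "centre" ([x, y, z] in m, in world coordinates, good to about 4 mm: a listed point, or the origin of a listed thing).
The state is a dict: "time_s": time; "joints": joint angles; "joint_velocities": joint speeds; "effort": joint torques, N m; "tcp_pos": TCP position; "ee_rot": TCP orientation; "wrist_force": force on the tool from outside, world axes, zero at the start; "moment": the same for the moment, N m; "gripper_width": opening from 0.0 (shut) to 1.0 (fully open).
Only numpy, scipy, OpenCV 4.12 (cv2) and the standard library are available. Lean on these libraries where they do the work, as an engineer would, in place of code of your own. Each camera call takes 0.05 s, during which the arm holds its last target. There are 200 camera calls.

## Task

Set the length stop of the saw guide: take the crank handle of the inclined handwheel and turn the wheel clockwise until its pointer is about a quarter turn past the steel mark tab on the dial, then bring it back anticlockwise and end on that turn with the pointer right at the tab, so that the screw's slack is taken up pushing the stop towards the saw. Go past and come back again if you return too far. Then let go of the wheel; do not shift the tab or the things lying on the bench.

Things in the scene. Friction and masses are not known exactly. Their poses are not given: they have to be found in the camera images.
- hub (a point): Centre of the handwheel's face, 131 mm up: a plain aluminium disc, 150 mm across, 14 mm thick, over a ticked dial plate of 216 mm on a grey gearbox. z axis = wheel axis, out of the face, leaning 38 degrees from vertical to the robot's left (within 17 degrees); x points up the slope, y level, away from the robot. Clockwise is as seen facing the wheel. A boss (28 mm across) stands 6 mm out at the centre.
- handle (a point): Middle of the round dark-wood crank handle, which stands out of the wheel's face parallel to its axis, 58 mm from the axis: 24 mm thick, 59 mm long; this point is 30 mm above the face. The handle spins freely on itself, so it can be held in a fixed orientation and led round the circle. Turning takes about 5 N here (1 to 2 N in the slack).
- pointer (a point): Tip of the short dark steel rib on the wheel's face, in line with centre and handle, 86 mm from the axis, level with the face (the rib is 14 x 10 mm and stands 2 mm out of it). Its axes turn with the wheel.
- mark (a point): Inner end of the mark: a steel tab 7 mm wide, 18 long, 22 high, clamped on the dial just outside the rim, 86 mm from the axis, level with the face; the pointer coincides with it at the mark. x axis outward, z along the wheel axis, y anticlockwise. At the start the wheel must turn 0.6 to 2.6 rad clockwise to reach it, and can go 2.2 rad further.
- rail (a point): Axis of a round wooden rail above the wheel, 24 mm thick, level, along this point's y axis, 330 mm above the bench, 44 mm to the robot's right of the hub. Its free end is 80 mm nearer the robot than this point; a post 30 mm square carries it 200 mm beyond. It blocks a gripper held vertically on the handle in the wheel's upper half, and clears one held along the wheel's axis.
- slack (a joint): Lost motion (backlash) between wheel and screw, rad: 0 when the wheel has taken up the slack anticlockwise, 0.40 when taken up clockwise. A wheel that reverses must turn through 0.40 rad before it moves the screw. It stays where it is left.
- stop (a joint): Travel of the length stop (a wooden block with steel face, on the bed to the right of the gearbox) away from the saw slot, m: 8 mm per rad of screw; grows as the wheel drives clockwise.
- carpenter_pencil: Bystander: flat wooden pencil, 170 x 14 x 9 mm, on the bench; origin at centre of underside.
- offcut: Bystander: wood offcut, 140 x 45 x 20 mm, on the bench; origin at centre of underside.
- tape_measure: Bystander: grey tape measure case, 70 x 35 x 65 mm, standing on the bench; origin at centre of underside.

How it is judged (in metres and radians):
On the way:
1. the wheel is turned clockwise clearly past the mark: pointer at least 35 mm beyond the tab, measured square to the tab's radius, slack taken up clockwise (y of pointer in the frame of mark below -0.035 m and value of joint slack above 0.3 rad), for 0.1 s.
At the end, for the whole second after the job is handed in: The wheel is released and at rest with its pointer within 9 mm of the mark, and the slack is taken up anticlockwise (slack joint below 0.08 rad): the wheel was brought back to the mark from beyond it (distance between pointer and mark below 0.009 m and value of joint slack below 0.08 rad and velocity of joint slack between -0.05 and 0.05 rad/s and velocity of joint stop between -0.001 and 0.001 m/s); the robot touches nothing.
It fails at once if the mark tab is shifted by more than 5 mm (distance of mark from where it was at the start of the episode above 0.005 m).
It fails at once if the carpenter pencil is moved by more than 25 mm (distance of carpenter_pencil from where it was at the start of the episode above 0.025 m).
It fails at once if the offcut is moved by more than 25 mm (distance of offcut from where it was at the start of the episode above 0.025 m).
It fails at once if the tape measure is moved by more than 25 mm (distance of tape_measure from where it was at the start of the episode above 0.025 m).
It also fails if it takes over 45 s, if anything falls off the work surface, if the arm or the gripper's body presses on something with over 40 N, if the wrist force passes 120 N, or if a joint passes its speed limit or range.

## Working session

There is one attempt and no reset: what is moved stays moved. The work goes in short steps, Python scripts to look and compute and a tool call to move; the robot and the scene stay as the last step left them, time stands still between calls to the robot, and variables do not carry over. Pictures are saved under pics/ and viewed, about 8 in all and at most 12, crops included, and the job is handed in when it is done.

Besides the shell and the picture viewer there is one more tool, called after "Request:" as a command line: name --argument value ..., lists and objects as JSON in quotes. carry_out: Moves the arm, as the interface text tells. Its arguments: {"type":"object","properties":{"steps":{"type":"array","items":{"type":"array"}},"gripper":{"type":"number"}},"required":["steps"]}

```bash
ls; mkdir -p pics; python3 - <<'E'
from station import r
import cv2,numpy as np
s=r.sense();print(s)
for c in("scene","top"):
    im=r.capture(c);cv2.imwrite(f"pics/{c}0.png",im[:,:,::-1])
    k=r.calibration(c);print(c,np.round(k["camera_matrix"],1).tolist(),np.round(k["world_from_camera"],3).tolist())
    for t in("hub","handle","pointer","mark","rail","carpenter_pencil","offcut","tape_measure"):
        print(t,[(np.round(d["centre"],4).tolist(),round(d["confidence"],2)) for d in r.place_of(c,t)[:2]])
E
```

```text
pics
{'time_s': 0.0, 'joints': array([-5.98409624e+01,  2.20903296e+01,  3.78689103e-01, -2.79113218e-02,
       -6.84113482e+01, -1.48174674e+01]), 'joint_velocities': array([ 0.10118813, -0.06496242,  0.05953859,  0.01802607,  0.04826959,
       -0.11240159]), 'effort': array([-2.89591671e-04, -3.90665174e+01,  1.87399936e+01,  4.21955913e+00,
        1.09657366e-02, -2.05873976e-04]), 'tcp_pos': array([ 0.16521664, -0.60213369,  0.2214595 ]), 'ee_rot': array([[-9.64413212e-01, -2.64398723e-01, -6.86758756e-04],
       [-2.64399592e-01,  9.64410968e-01,  2.08352322e-03],
       [ 1.11436798e-04,  2.19095605e-03, -9.99997594e-01]]), 'wrist_force': array([ 0.51413287, -0.3573348 ,  0.55595866]), 'moment': array([0.01138544, 0.04084611, 0.05425495]), 'gripper_width': 1.0012283581302033}
scene [[453.6, 0.0, 276.9], [0.0, 453.6, 208.5], [0.0, 0.0, 1.0]] [[-0.797, -0.517, 0.312, 0.886], [0.604, -0.682, 0.412, 0.499], [-0.001, 0.517, 0.856, 1.2], [0.0, 0.0, 0.0, 1.0]]
hub []
handle [([0.5363, 0.0659, 0.1904], 0.8)]
pointer [([0.5561, 0.0295, 0.1867], 0.82)]
mark [([0.4404, 0.0692, 0.1343], 0.59)]
rail [([0.5313, 0.0391, 0.3306], 0.57), ([0.4681, -0.2962, -0.0003], 0.18)]
carpenter_pencil [([0.4692, -0.2963, 0.0], 0.72)]
offcut [([0.4584, 0.2541, -0.0008], 0.87)]
tape_measure [([0.4341, -0.1151, 0.003], 0.59), ([0.4679, -0.2976, -0.0029], 0.49)]
top [[539.2, 0.0, 278.6], [0.0, 539.2, 214.4], [0.0, 0.0, 1.0]] [[0.007, 0.982, -0.186, 0.313], [-1.0, 0.011, 0.02, 0.019], [0.022, 0.186, 0.982, 1.295], [0.0, 0.0, 0.0, 1.0]]
hub []
handle [([0.542, 0.0636, 0.1872], 0.76)]
pointer [([0.5564, 0.0224, 0.1836], 0.79)]
mark [([0.4371, 0.0722, 0.1288], 0.57)]
rail [([0.523, 0.0405, 0.3301], 0.73), ([0.5446, 0.0638, 0.1868], 0.68)]
carpenter_pencil [([0.4694, -0.2984, -0.0027], 0.65)]
offcut [([0.4576, 0.255, 0.0024], 0.59)]
tape_measure [([0.4337, -0.1185, -0.0016], 0.7)]
```

View pics/scene0.png

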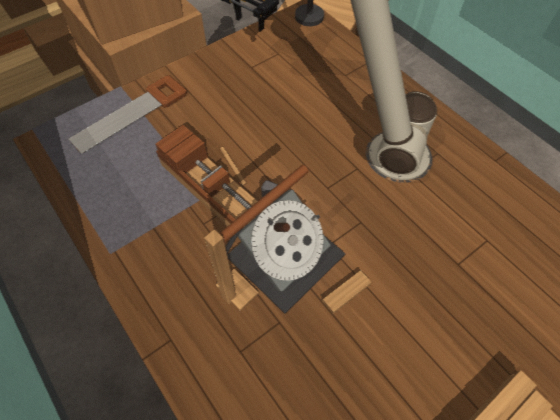

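View pics/top0.png

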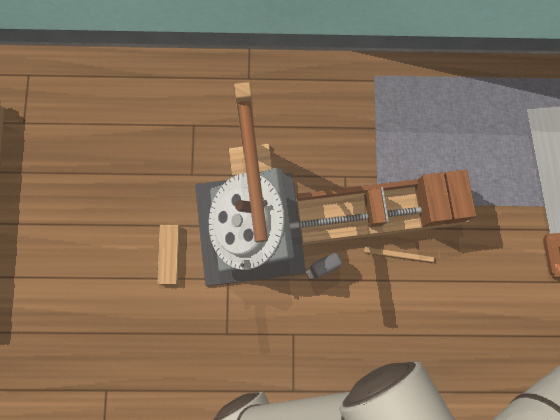

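```bash
cat > h.py <<'E'
import numpy as np,cv2
from scipy.optimize import least_squares
def frame(psi,t):
    n=np.array([-np.sin(t)*np.sin(psi),np.sin(t)*np.cos(psi),np.cos(t)])
    x=np.array([np.cos(t)*np.sin(psi),-np.cos(t)*np.cos(psi),np.sin(t)])
    return x,np.cross(n,x),n
def pt(p,rad,th,up):
    x,y,n=frame(p[2],p[3]); return np.array([p[0],p[1],.131])+rad*(np.cos(th)*x+np.sin(th)*y)+up*n
def proj(k,P):
    W=np.array(k["world_from_camera"]);q=W[:3,:3].T@(np.asarray(P)-W[:3,3]);q=q*[1,-1,-1]
    u=np.array(k["camera_matrix"])@q;return u[:2]/u[2]
E
python3 - <<'E'
from h import *
from station import r
H=[[.5363,.0659,.1904],[.542,.0636,.1872]];P=[[.5561,.0295,.1867],[.5564,.0224,.1836]];M=[[.4404,.0692,.1343],[.4371,.0722,.1288]]
R=[[.5313,.0391,.3306],[.523,.0405,.3301]]
t0=np.radians(38)
def f(p):
    x,y,n=frame(p[2],p[3]);rl=(np.array([p[0],p[1],.33])-[0,.044,0])
    e=[pt(p,.058,p[4],.03)-a for a in H]+[pt(p,.086,p[4],0)-a for a in P]+[pt(p,.086,p[5],0)-a for a in M]
    return np.r_[np.ravel(e)/.004,(p[3]-t0)/.02]
s=least_squares(f,[.53,.08,0,t0,0,-1.5]);p=s.x
print(p[:2],np.degrees(p[2:]),np.round(s.fun,1))
np.save("p.npy",p)
for c in("top","scene"):
    im=r.capture(c);k=r.calibration(c)
    big=cv2.resize(im[:,:,::-1],None,fx=4,fy=4,interpolation=cv2.INTER_CUBIC)
    d=lambda q,col:cv2.circle(big,tuple(int(v) for v in proj(k,q)*4+2),2,col,-1)
    for a in np.arange(0,6.28,.1): d(pt(p,.075,a,0),(0,0,255));d(pt(p,.108,a,-.02),(0,255,0))
    for u in(0,.03,.059): d(pt(p,.058,p[4],u),(255,0,0))
    d(pt(p,.086,p[4],0),(255,0,255));d(pt(p,.086,p[5],0),(255,255,0))
    u=proj(k,pt(p,0,0,0))*4;x0,y0=int(u[0])-300,int(u[1])-280
    crop=big[y0:y0+560,x0:x0+600]
    cv2.imwrite(f"pics/{c}1.png",crop)
E
```

```text
[0.52298331 0.08730547] [ 11.46696525  38.29464859  12.80356491 -90.01965796] [ 1.1 -0.3 -0.2 -0.3  0.2  0.6 -0.3 -0.7 -0.9 -0.4  1.  -0.2 -0.4  0.3
 -0.8  0.4 -0.5  0.5  0.3]
```

View pics/top1.png

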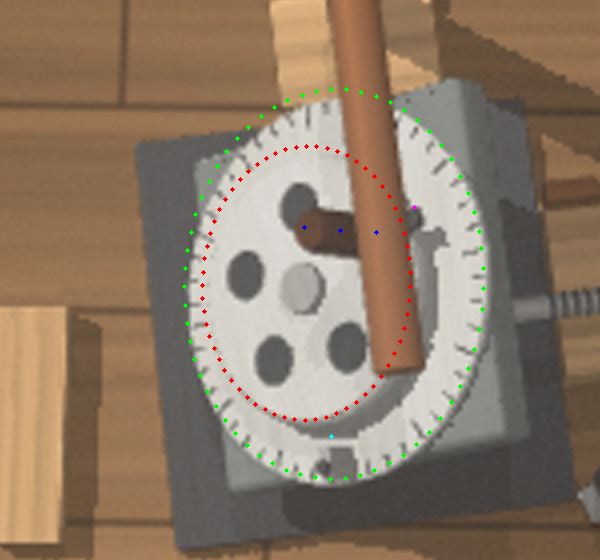

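View pics/scene1.png

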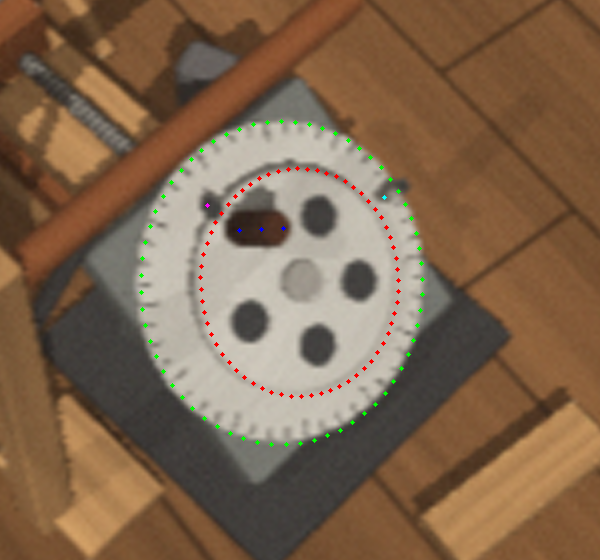

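The fit lies well on both pictures: the hub is near (300,285) and the tab near (343,455) in the top crop. The handle is under the left edge of the rail, on the upper side. The tool can't be tilted, so I'll keep it vertical, use a finger to push the handle end out from under the rail, and then grip it. Next I refine the rail line and yaw.

```bash
python3 - <<'E'
from h import *
from station import r
p=np.load("p.npy")
k=r.calibration("top");W=np.array(k["world_from_camera"]);K=np.array(k["camera_matrix"])
u=proj(k,pt(p,0,0,0))*4;o=np.array([int(u[0])-300,int(u[1])-280])
def back(c,z):
    px=(np.array(c)+o-2)/4
    d=W[:3,:3]@(np.linalg.inv(K)@[*px,1]*[1,-1,-1]);return W[:3,3]+d*(z-W[2,3])/d[2]
a,b=back((358,0),.33),back((399.5,368),.33);psi=np.arctan2(*(a-b)[[1,0]])
L,Rr=back((375,372),.33),back((424,366),.33)
print("rail",a,b,np.degrees(psi),"ends",L,Rr)
# boss top centre
bo=back((302,288),.131+.006*.788);print("boss",bo)
H=[[.5363,.0659,.1904],[.542,.0636,.1872]];P=[[.5561,.0295,.1867],[.5564,.0224,.1836]];M=[[.4404,.0692,.1343],[.4371,.0722,.1288]]
def f(p):
    e=[pt(p,.058,p[4],.03)-a for a in H]+[pt(p,.086,p[4],0)-a for a in P]+[pt(p,.086,p[5],0)-a for a in M]
    return np.r_[np.ravel(e)/.004,(p[3]-np.radians(38))/.02,(p[2]-psi)/.02,(pt(p,0,0,.006)-bo)/.002]
s=least_squares(f,p);p=s.x;np.save("p.npy",p);print(p[:2],np.degrees(p[2:]),np.round(s.fun,1))
Y=np.array([np.cos(p[2]),np.sin(p[2])]);X=np.array([-Y[1],Y[0]])
h=p[:2]
for n,q in(("railA",a),("railB",b),("handle end",pt(p,.058,p[4],.059)),("handle mid",pt(p,.058,p[4],.03))):
    print(n,q,"x'(far)",(q[:2]-h)@Y,"left",(q[:2]-h)@X)
E
```

```text
rail [0.6212668  0.05290204 0.33      ] [0.44851064 0.03125607 0.33      ] 7.141816278704564 ends [0.44657702 0.04227422 0.33      ] [0.44953555 0.02021451 0.33      ]
boss [0.51933237 0.08744069 0.135728  ]
[0.52076776 0.08477292] [  7.65268388  38.87470229  17.60101556 -88.14003619] [ 1.3 -0.7 -0.3 -0.2 -0.1  0.5 -0.3 -1.1 -1.1 -0.3  0.6 -0.3 -1.1  0.5
 -0.4 -0.3 -0.3  1.   0.8  0.4  0.5  0.5 -0. ]
railA [0.6212668  0.05290204 0.33      ] x'(far) 0.09535977923785538 left -0.044970255814335704
railB [0.44851064 0.03125607 0.33      ] x'(far) -0.07874028095957404 left -0.04341788253449078
handle end [0.53895042 0.08115125 0.21163048] x'(far) 0.017538433580019972 left -0.006010757079450257
handle mid [0.54137421 0.06311239 0.18905339] x'(far) 0.017538433580020014 left -0.024211719099901084
```

Request:
carry_out --steps '[[[0,0,-5],0],[[0,0,-10],0],[[0,0,-15],0],[[0,0,-20],-8],[[0,0,-20],-16],[[0,0,-20],-24],[[0,0,-20],-32],[[0,0,-20],-40],[[0,0,-20],-48],[[0,0,-20],-56],[[0,0,-20],-64],[[0,0,-20],-72],[[0,0,-20],-80],[[0,0,-20],-82]]' --gripper 1

```text
time_s: 2.4
tcp_pos: [0.1654, -0.6027, 0.4225]
ee_rot: [[0.131, -0.991, 0.0], [-0.991, -0.131, 0.0], [-0.0, -0.0, -1.0]]
wrist_force: [0.6, -0.8, -0.2]
gripper_width: 1.0
```

Request:
carry_out --steps '[[[-3.9,-2.65,0],0],[[-7.8,-5.3,0],0],[[-11.7,-8,0],0],[[-15.6,-10.6,0],0],[[-19.5,-13.3,0],0],[[-23.4,-15.9,0],0],[[-27.3,-18.6,0],0],[[-31.2,-21.2,0],0],[[-35.1,-23.9,0],0],[[-39,-26.5,0],0],[[-42.9,-29.2,0],0],[[-46.8,-31.8,0],0],[[-50.7,-34.5,0],0],[[-54.6,-37.2,0],0],[[-58.5,-39.8,0],0],[[-62.4,-42.5,0],0],[[-66.5,-45.2,0],0],[[-66.5,-45.2,0],0],[[-66.5,-45.2,0],0]]'

```text
time_s: 4.3
tcp_pos: [0.5266, 0.1169, 0.4217]
ee_rot: [[0.133, -0.991, -0.002], [-0.991, -0.133, -0.001], [0.001, 0.002, -1.0]]
wrist_force: [-0.1, -0.7, -0.6]
gripper_width: 0.998
```

Request:
carry_out --steps '[[[0,0,5],0],[[0,0,10],0],[[0,0,15],0],[[0,0,20],0],[[0,0,24],0],[[0,0,24],0],[[0.8,0,24],0],[[1.6,0,24],0],[[2.2,0,24],0],[[2.2,0,24],0],[[2.2,0,24],0]]'

```text
time_s: 5.4
tcp_pos: [0.5296, 0.0946, 0.1828]
ee_rot: [[0.132, -0.991, 0.0], [-0.991, -0.132, -0.0], [0.0, -0.0, -1.0]]
wrist_force: [0.7, 0.1, 0.2]
gripper_width: 0.997
```

```bash
cat >> h.py <<'E'
def where(r):
    p=np.load("p.npy");s=r.sense();q=s["tcp_pos"]-[p[0],p[1],0];Y=np.array([np.cos(p[2]),np.sin(p[2])])
    print("far",round(q[:2]@Y*1e3,1),"left",round(q[:2]@[-Y[1],Y[0]]*1e3,1),"z",round(q[2]*1e3,1),"F",np.round(s["wrist_force"],1),"t",s["time_s"],"w",round(s["gripper_width"],3))
def pic(r,c,name,p,half=75):
    im=r.capture(c);k=r.calibration(c);u=proj(k,pt(p,0,0,0));x,y=int(u[0])-half,int(u[1])-half
    cv2.imwrite(name,cv2.resize(im[max(y,0):y+2*half,x:x+2*half,::-1],(600,600),interpolation=cv2.INTER_CUBIC))
E
python3 - <<'E'
from h import *
from station import r
where(r);p=np.load("p.npy");pic(r,"scene","pics/s2.png",p)
E
```

```text
far 10.1 left 8.6 z 182.8 F [0.7 0.1 0.2] t 5.4 w 0.997
```

View pics/s2.png

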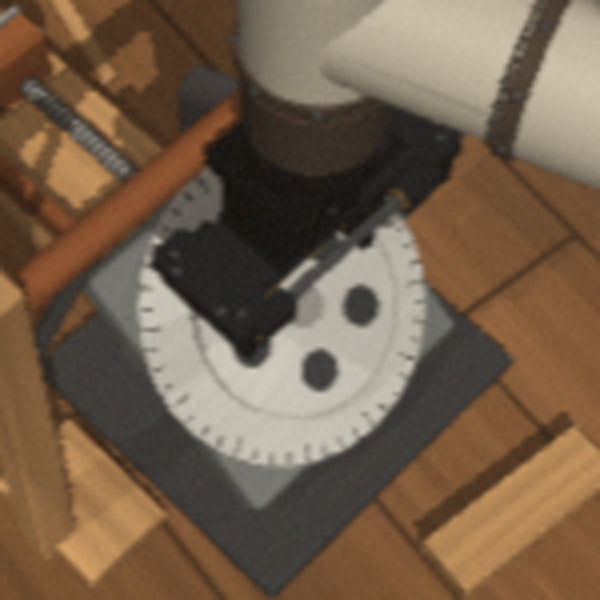

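Request:
carry_out --steps '[[[0.2,0,0],0],[[0.2,0,0],0],[[0.2,0,0],0],[[0.2,0.5,0],0],[[0.2,1,0],0],[[0.2,1.5,0],0],[[0.2,2,0],0],[[0.2,2.5,0],0],[[0.2,3,0],0],[[0.2,3,0],0]]' --gripper 0.15

```text
time_s: 6.45
tcp_pos: [0.4995, 0.0903, 0.1822]
ee_rot: [[0.133, -0.991, 0.001], [-0.991, -0.133, 0.003], [-0.002, -0.001, -1.0]]
wrist_force: [0.1, 6.6, -2.5]
gripper_width: 0.573
```

```bash
python3 - <<'E'
from h import *
from station import r
where(r)
for c in("scene","top"):
    r.capture(c)
    for t in("handle","pointer"): print(c,t,[(np.round(d["centre"],4).tolist(),round(d["confidence"],2)) for d in r.place_of(c,t)[:2]])
E
```

```text
far -20.3 left 8.3 z 182.2 F [ 0.1  6.6 -2.5] t 6.45 w 0.573
scene handle [([0.5314, 0.0632, 0.1931], 0.69)]
scene pointer []
top handle [([0.5338, 0.0625, 0.1925], 0.58)]
top pointer [([0.5439, 0.0191, 0.1838], 0.53)]
```

Request:
carry_out --steps '[[[-0.5,0,0],0],[[-0.5,-1,0],0],[[-0.5,-2,0],0],[[-0.5,-2.6,0],0],[[0,-2.6,0],0],[[0.2,-2.6,0],0],[[0.3,-2.6,0],0],[[0.3,-2.6,0],0]]'

```text
time_s: 7.55
tcp_pos: [0.5258, 0.0905, 0.1823]
ee_rot: [[0.133, -0.991, 0.0], [-0.991, -0.133, 0.002], [-0.002, -0.001, -1.0]]
wrist_force: [-0.4, -0.9, -0.4]
gripper_width: 0.576
```

```bash
python3 - <<'E'
from h import *
from station import r
where(r)
p=np.load("p.npy");pic(r,"top","pics/t3.png",p)
E
```

```text
far 5.8 left 5.0 z 182.3 F [-0.4 -0.9 -0.4] t 7.55 w 0.576
```

View pics/t3.png

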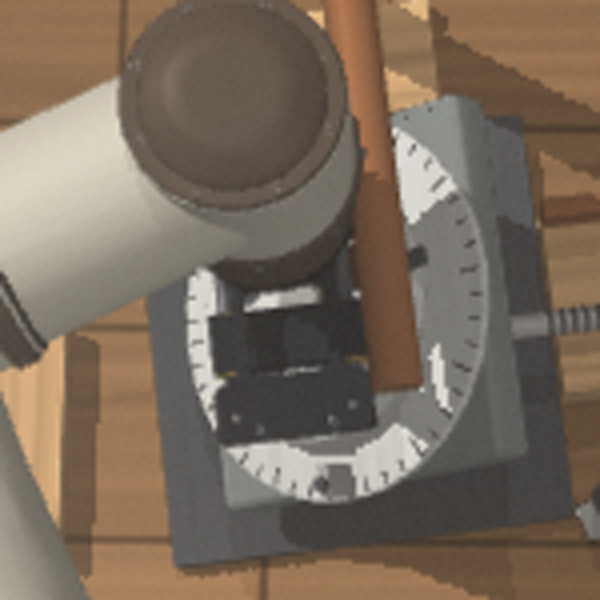

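Request:
carry_out --steps '[[[0.15,0,0],0],[[0.3,0,0],0],[[0.3,0,0],0]]'

```text
time_s: 7.9
tcp_pos: [0.5262, 0.0875, 0.1824]
ee_rot: [[0.133, -0.991, 0.001], [-0.991, -0.133, 0.002], [-0.002, -0.001, -1.0]]
wrist_force: [-0.2, -0.1, -0.9]
gripper_width: 0.577
```

```bash
python3 - <<'E'
from h import *
from station import r
where(r)
E
```

```text
far 5.8 left 2.0 z 182.4 F [-0.2 -0.1 -0.9] t 7.9 w 0.577
```

Request:
carry_out --steps '[[[0.1,0,0],0],[[0.2,0,0],0],[[0.3,0,0],0],[[0.4,0,0],0],[[0.4,0,0],0]]'

```text
time_s: 8.4
tcp_pos: [0.5267, 0.0834, 0.1824]
ee_rot: [[0.133, -0.991, 0.0], [-0.991, -0.133, 0.002], [-0.002, -0.001, -1.0]]
wrist_force: [0.4, 0.3, -0.3]
gripper_width: 0.575
```

Request:
carry_out --steps '[[[0.2,0.3,0],0],[[0.3,0.6,0],0],[[0.3,1,0],0],[[0.3,1.4,0],0],[[0.3,1.8,0],0],[[0.3,2.2,0],0],[[0.3,2.6,0],0],[[0.3,3,0],0],[[0.3,3,0],0]]'

```text
time_s: 9.3
tcp_pos: [0.4982, 0.0765, 0.1826]
ee_rot: [[0.133, -0.991, 0.003], [-0.991, -0.133, 0.003], [-0.002, -0.004, -1.0]]
wrist_force: [3.6, -1.6, -2.5]
gripper_width: 0.572
```

```bash
python3 - <<'E'
from h import *
from station import r
where(r)
for c in("scene","top"):
    r.capture(c)
    for t in("handle","pointer"): print(c,t,[(np.round(d["centre"],4).tolist(),round(d["confidence"],2)) for d in r.place_of(c,t)[:2]])
E
```

```text
far -23.5 left -5.2 z 182.6 F [ 3.6 -1.6 -2.5] t 9.3 w 0.572
scene handle [([0.5138, 0.0633, 0.1941], 0.59)]
scene pointer []
top handle [([0.5152, 0.0644, 0.1888], 0.62)]
top pointer [([0.5164, 0.0179, 0.1855], 0.72)]
```

Request:
carry_out --steps '[[[0,0.4,0],0],[[0,0.8,0],0],[[-0.1,1.2,0],0],[[-0.2,1.6,0],0],[[-0.3,2.0,0],0],[[-0.45,2.4,0],0],[[-0.6,2.8,0.2],0],[[-0.8,3.2,0.4],0],[[-1.0,3.6,0.6],0],[[-1.0,3.6,0.8],0]]'

```text
time_s: 10.6
tcp_pos: [0.4631, 0.0832, 0.1759]
ee_rot: [[0.134, -0.991, 0.008], [-0.991, -0.134, 0.005], [-0.004, -0.008, -1.0]]
wrist_force: [4.3, 2.5, 2.9]
gripper_width: 0.572
```

```bash
python3 - <<'E'
from h import *
from station import r
where(r)
p=np.load("p.npy");Y=np.array([np.cos(p[2]),np.sin(p[2])])
for c in("scene","top"):
    r.capture(c)
    for t in("handle","pointer"):
      for d in r.place_of(c,t)[:1]:
        q=np.array(d["centre"])-[p[0],p[1],0];print(c,t,"far",q[:2]@Y,"left",q[:2]@[-Y[1],Y[0]],"z",q[2],d["confidence"])
for a in(-45,-50,-55,-60):print(a,*[np.round([ (pt(p,.058,np.radians(a),u)[:2]-p[:2])@Y,(pt(p,.058,np.radians(a),u)[:2]-p[:2])@[-Y[1],Y[0]],pt(p,.058,np.radians(a),u)[2]],4) for u in(.045,)])
E
```

```text
far -57.4 left 6.1 z 175.9 F [4.3 2.5 2.9] t 10.6 w 0.572
scene handle far -0.04842043300215664 left -0.004666438011377467 z 0.1777 0.82
top handle far -0.04188817363667093 left -0.00786481065727482 z 0.1746 0.49
top pointer far -0.06389318181138509 left -0.04022264765591803 z 0.1664 0.49
-45 [-0.041  -0.0037  0.1918]
-50 [-0.0444 -0.0008  0.1894]
-55 [-0.0475  0.0023  0.1869]
-60 [-0.0502  0.0057  0.1842]
```

Request:
carry_out --steps '[[[0,-0.6,0],0],[[0.3,-1.2,0.3],0],[[0.4,-1.2,0.5],0],[[0.4,-1.2,0.5],0]]'

```text
time_s: 11.3
tcp_pos: [0.4774, 0.0845, 0.1737]
ee_rot: [[0.138, -0.99, 0.012], [-0.99, -0.138, 0.009], [-0.008, -0.013, -1.0]]
wrist_force: [-7.5, 19.1, 12.1]
gripper_width: 0.575
```

Request:
carry_out --steps '[[[0,0,0],0],[[0,0,0],0],[[0,0,0],0],[[0,0,0],0],[[0,0,0],0],[[0,0,0],0]]' --gripper -1

```text
time_s: 11.9
tcp_pos: [0.4771, 0.0848, 0.1739]
ee_rot: [[0.138, -0.99, 0.011], [-0.99, -0.138, 0.009], [-0.008, -0.012, -1.0]]
wrist_force: [-2.9, 7.2, 4.5]
gripper_width: 0.261
```

```bash
python3 - <<'E'
from h import *
from station import r
where(r)
p=np.load("p.npy");Y=np.array([np.cos(p[2]),np.sin(p[2])])
for c in("scene","top"):
    r.capture(c)
    for t in("handle","pointer","mark"):
      for d in r.place_of(c,t)[:1]:
        q=np.array(d["centre"])-[p[0],p[1],0];print(c,t,"far",q[:2]@Y,"left",q[:2]@[-Y[1],Y[0]],"z",q[2],d["confidence"])
E
```

```text
far -43.3 left 5.9 z 173.9 F [-2.9  7.2  4.5] t 11.9 w 0.261
scene handle far -0.04575037243995378 left -0.0043189087404247985 z 0.1797 0.86
top pointer far -0.06301604737220859 left -0.04195488181318734 z 0.1648 0.5
top mark far -0.08351999299547866 left -0.0015646823351210784 z 0.1339 0.55
```

```bash
cat > circ.py <<'E'
from h import *
from station import r
import sys
a0,a1,n=map(float,sys.argv[1:4]);p=np.load("p.npy");where(r)
R=r.sense()["ee_rot"];c0=pt(p,.058,np.radians(a0),0)
print([[np.round(R.T@(pt(p,.058,np.radians(a),0)-c0)*100,2).tolist(),0] for a in np.linspace(a0,a1,int(n)+1)[1:]])
E
python3 circ.py -49 -94 9
```

```text
far -43.3 left 5.9 z 173.9 F [-2.5  7.3  5.3] t 12.3 w 0.263
[[[-0.31, 0.32, 0.25], 0], [[-0.64, 0.6, 0.51], 0], [[-0.98, 0.84, 0.79], 0], [[-1.34, 1.04, 1.08], 0], [[-1.71, 1.21, 1.38], 0], [[-2.09, 1.33, 1.69], 0], [[-2.48, 1.4, 2.01], 0], [[-2.87, 1.44, 2.33], 0], [[-3.26, 1.42, 2.65], 0]]
```

Request:
carry_out --steps '[[[-0.3,0.3,0.25],0],[[-0.65,0.6,0.5],0],[[-1.0,0.85,0.8],0],[[-1.35,1.05,1.1],0],[[-1.7,1.2,1.4],0],[[-2.1,1.35,1.7],0],[[-2.5,1.4,2.0],0],[[-2.85,1.45,2.35],0],[[-3.25,1.4,2.65],0],[[-3.25,1.4,2.65],0]]'

```text
time_s: 13.3
tcp_pos: [0.4603, 0.1162, 0.1474]
ee_rot: [[0.139, -0.99, 0.013], [-0.99, -0.139, 0.01], [-0.008, -0.015, -1.0]]
wrist_force: [6.6, -1.5, 2.8]
gripper_width: 0.265
```

```bash
cat > look.py <<'E'
from h import *
from station import r
p=np.load("p.npy");Y=np.array([np.cos(p[2]),np.sin(p[2])]);x,y,n=frame(p[2],p[3]);h=np.array([p[0],p[1],.131])
for c in("scene","top"):
    r.capture(c)
    for t in("handle","pointer","mark"):
      for d in r.place_of(c,t)[:1]:
        q=np.array(d["centre"])-h;a=np.degrees(np.arctan2(q@y,q@x));print(c,t,"ang",round(a,1),"rad",round(np.hypot(q@x,q@y)*1e3,1),"up",round(q@n*1e3,1),d["confidence"])
E
python3 look.py; python3 circ.py -94 -172 13
```

```text
top handle ang -102.3 rad 56.9 up 31.3 0.74
top pointer ang -96.1 rad 82.8 up 2.5 0.8
top mark ang -89.4 rad 84.9 up -2.6 0.46
far -55.8 left 39.1 z 147.5 F [ 5.5 -1.9  1.6] t 13.7 w 0.264
[[[-0.47, -0.07, 0.38], 0], [[-0.92, -0.2, 0.76], 0], [[-1.36, -0.4, 1.13], 0], [[-1.79, -0.65, 1.48], 0], [[-2.19, -0.96, 1.81], 0], [[-2.56, -1.33, 2.13], 0], [[-2.9, -1.74, 2.42], 0], [[-3.21, -2.19, 2.68], 0], [[-3.47, -2.69, 2.9], 0], [[-3.7, -3.22, 3.1], 0], [[-3.88, -3.78, 3.26], 0], [[-4.01, -4.36, 3.38], 0], [[-4.1, -4.95, 3.46], 0]]
```

Request:
carry_out --steps '[[[-0.45,-0.1,0.4],0],[[-0.9,-0.2,0.75],0],[[-1.35,-0.4,1.15],0],[[-1.8,-0.65,1.5],0],[[-2.2,-1.0,1.8],0],[[-2.55,-1.35,2.15],0],[[-2.9,-1.75,2.4],0],[[-3.2,-2.2,2.7],0],[[-3.45,-2.7,2.9],0],[[-3.7,-3.2,3.1],0],[[-3.9,-3.8,3.25],0],[[-4.0,-4.35,3.4],0],[[-4.1,-4.95,3.45],0],[[-4.1,-4.95,3.45],0],[[-4.1,-4.95,3.45],0]]'

```text
time_s: 15.2
tcp_pos: [0.5033, 0.1628, 0.1149]
ee_rot: [[0.139, -0.99, 0.012], [-0.99, -0.139, 0.008], [-0.006, -0.013, -1.0]]
wrist_force: [0.4, -5.3, 11.9]
gripper_width: 0.266
```

```bash
python3 look.py; python3 circ.py -172 -94 13
```

```text
top handle ang -172.6 rad 58.0 up 30.6 0.6
top pointer ang -175.3 rad 84.0 up 1.5 0.55
top mark ang -174.6 rad 59.4 up 32.4 0.66
far -6.9 left 79.7 z 114.9 F [ 0.2 -4.1 11.6] t 15.6 w 0.262
[[[0.09, 0.6, -0.08], 0], [[0.22, 1.18, -0.2], 0], [[0.4, 1.73, -0.36], 0], [[0.63, 2.26, -0.55], 0], [[0.89, 2.76, -0.78], 0], [[1.2, 3.22, -1.04], 0], [[1.54, 3.63, -1.32], 0], [[1.91, 3.99, -1.63], 0], [[2.31, 4.3, -1.97], 0], [[2.74, 4.56, -2.32], 0], [[3.18, 4.75, -2.68], 0], [[3.64, 4.89, -3.06], 0], [[4.11, 4.96, -3.44], 0]]
```

Request:
carry_out --steps '[[[0.1,0.6,-0.1],0],[[0.2,1.2,-0.2],0],[[0.4,1.75,-0.35],0],[[0.65,2.25,-0.55],0],[[0.9,2.75,-0.8],0],[[1.2,3.2,-1.05],0],[[1.55,3.65,-1.3],0],[[1.9,4.0,-1.65],0],[[2.3,4.3,-1.95],0],[[2.75,4.55,-2.3],0],[[3.2,4.75,-2.7],0],[[3.65,4.9,-3.05],0],[[4.1,4.95,-3.45],0],[[4.1,4.95,-3.45],0],[[4.1,4.95,-3.45],0]]'

```text
time_s: 17.1
tcp_pos: [0.4604, 0.1161, 0.1477]
ee_rot: [[0.139, -0.99, 0.014], [-0.99, -0.139, 0.01], [-0.008, -0.015, -1.0]]
wrist_force: [6.9, 0.3, -2.2]
gripper_width: 0.266
```

```bash
python3 look.py; python3 circ.py -94 -88 1; python3 - <<'E'
from h import *
from station import r
p=np.load("p.npy");pic(r,"top","pics/t5.png",p,60)
E
```

```text
scene handle ang -170.2 rad 221.3 up 10.5 0.4
top handle ang -97.4 rad 53.6 up 28.9 0.87
top pointer ang -97.1 rad 84.2 up 1.0 0.66
top mark ang -90.2 rad 82.8 up 1.7 0.59
far -55.7 left 39.1 z 147.7 F [ 6.8 -0.3 -2.8] t 17.5 w 0.267
[[[0.47, 0.01, -0.38], 0]]
```

View pics/t5.png

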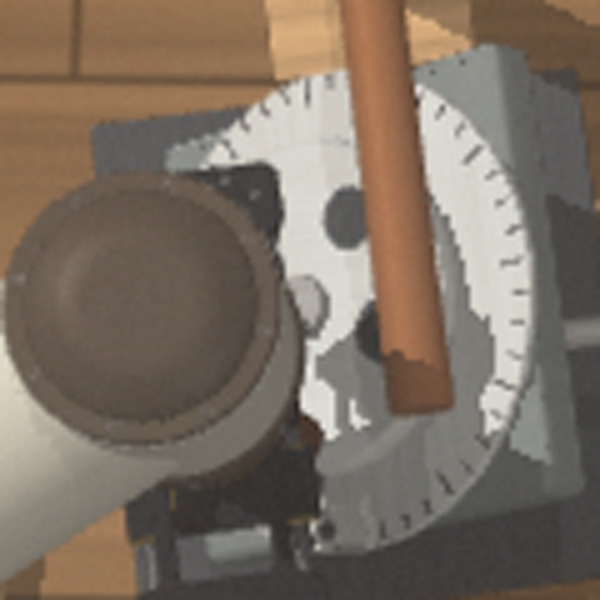

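Request:
carry_out --steps '[[[0.15,0,-0.15],0],[[0.3,0,-0.25],0],[[0.45,0,-0.4],0],[[0.45,0,-0.4],0],[[0.45,0,-0.4],0],[[0.45,0,-0.4],0]]'

```text
time_s: 18.15
tcp_pos: [0.4606, 0.113, 0.1501]
ee_rot: [[0.138, -0.99, 0.013], [-0.99, -0.138, 0.012], [-0.01, -0.014, -1.0]]
wrist_force: [4.2, 1.9, -2.5]
gripper_width: 0.265
```

Request:
carry_out --steps '[[[0,0,0],0],[[0,0,0],0],[[0,0,0],0],[[0,0,0],0],[[0,0,0],0]]' --gripper 0

```text
time_s: 18.65
tcp_pos: [0.4601, 0.1127, 0.1499]
ee_rot: [[0.138, -0.99, 0.012], [-0.99, -0.138, 0.012], [-0.01, -0.013, -1.0]]
wrist_force: [-0.5, 0.2, -0.5]
gripper_width: 0.487
```

Request:
carry_out --steps '[[[0,0,-2],0],[[0,0,-5],0],[[0,0,-9],0],[[-2,0,-13],0],[[-6,0,-17],0],[[-10,0,-20],0],[[-14,0,-20],0],[[-18,0,-20],0],[[-22,0,-20],0],[[-22,0,-20],0]]'

```text
time_s: 19.65
tcp_pos: [0.4264, 0.3318, 0.3507]
ee_rot: [[0.142, -0.99, 0.01], [-0.99, -0.142, 0.011], [-0.009, -0.012, -1.0]]
wrist_force: [-0.6, -0.9, -0.6]
gripper_width: 0.503
```

```bash
python3 look.py; python3 - <<'E'
from h import *
from station import r
p=np.load("p.npy")
pic(r,"top","pics/t6.png",p,60);pic(r,"scene","pics/s6.png",p,60)
cv2.imwrite("pics/both6.png",cv2.resize(np.hstack([cv2.imread("pics/t6.png"),cv2.imread("pics/s6.png")]),(800,400)))
E
```

```text
scene handle ang -94.5 rad 57.1 up 35.5 0.66
scene pointer ang -94.1 rad 81.0 up 3.3 0.94
scene mark ang -87.6 rad 80.0 up 3.0 0.62
top handle ang -97.6 rad 57.3 up 29.1 0.73
top pointer ang -92.7 rad 81.9 up 0.8 0.92
top mark ang -89.9 rad 86.0 up 2.6 0.6
```

View pics/both6.png

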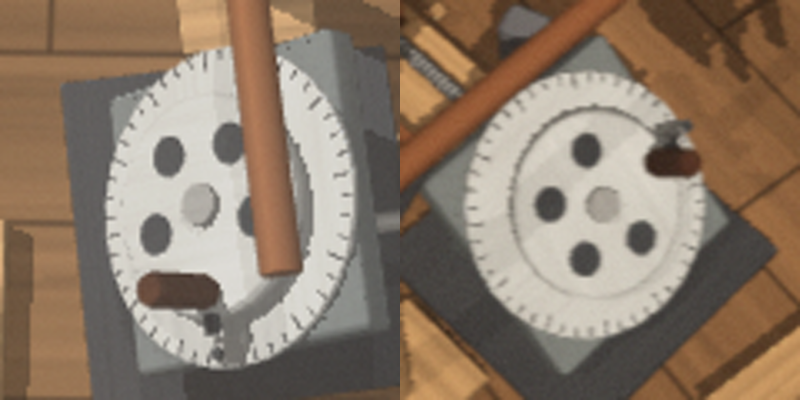

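```bash
python3 - <<'E'
from h import *
from station import r
p=np.load("p.npy");o=[]
for c in("top","scene"):
    im=r.capture(c);k=r.calibration(c);u=proj(k,pt(p,.086,np.radians(-90),0));x,y=int(u[0])-20,int(u[1])-20
    b=cv2.resize(im[y:y+40,x:x+40,::-1],(400,400),interpolation=cv2.INTER_CUBIC)
    for a in(-88,-90,-92,-94,-96):
        q=(proj(k,pt(p,.086,np.radians(a),0))-[x,y])*10+5
        cv2.circle(b,tuple(int(v) for v in q),2,(0,0,255) if a!=-90 else (0,255,0),-1)
    o.append(b)
cv2.imwrite("pics/z7.png",np.hstack(o))
E
```

```text
(no output)
```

View pics/z7.png

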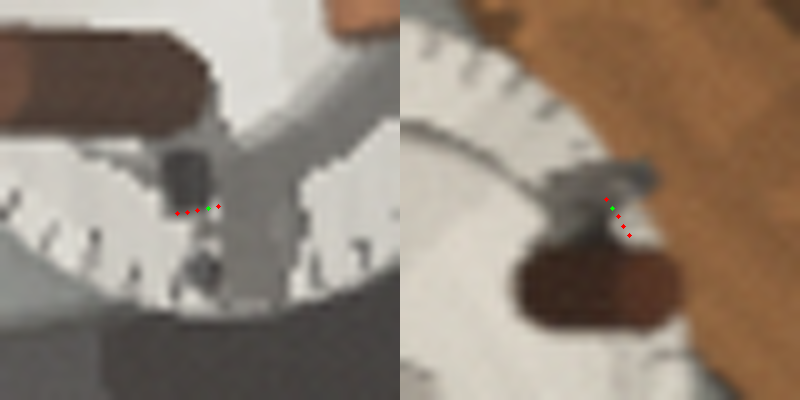

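```bash
python3 - <<'E'
from h import *
from station import r
p=np.load("p.npy");o=[]
for c in("top","scene"):
    im=cv2.imread(f"pics/{c}0.png");k=r.calibration(c);u=proj(k,pt(p,.09,np.radians(-90),0));x,y=int(u[0])-15,int(u[1])-15
    b=cv2.resize(im[y:y+30,x:x+30],(600,600),interpolation=cv2.INTER_CUBIC)
    g=b.copy();d=np.radians(-89)
    X,Y,n=frame(p[2],p[3]);h=np.array([p[0],p[1],.131])
    e1=np.cos(d)*X+np.sin(d)*Y;e2=np.cross(n,e1)
    P=lambda R,w,z:tuple(int(v) for v in (proj(k,h+R*e1+w*e2+z*n)-[x,y])*20+10)
    for z,col in((-.014,(255,0,0)),(.008,(0,0,255))):
        q=[P(.086,.0035,z),P(.104,.0035,z),P(.104,-.0035,z),P(.086,-.0035,z)]
        cv2.polylines(g,[np.array(q)],True,col,1)
    for a in(-86,-88,-90,-92):
        v=(proj(k,pt(p,.086,np.radians(a),0))-[x,y])*20+10;cv2.circle(g,(int(v[0]),int(v[1])),3,(0,160,0),-1)
    o.append(np.vstack([b,g]))
cv2.imwrite("pics/z8.png",cv2.resize(np.hstack(o),(600,600),interpolation=cv2.INTER_AREA))
E
```

```text
(no output)
```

View pics/z8.png

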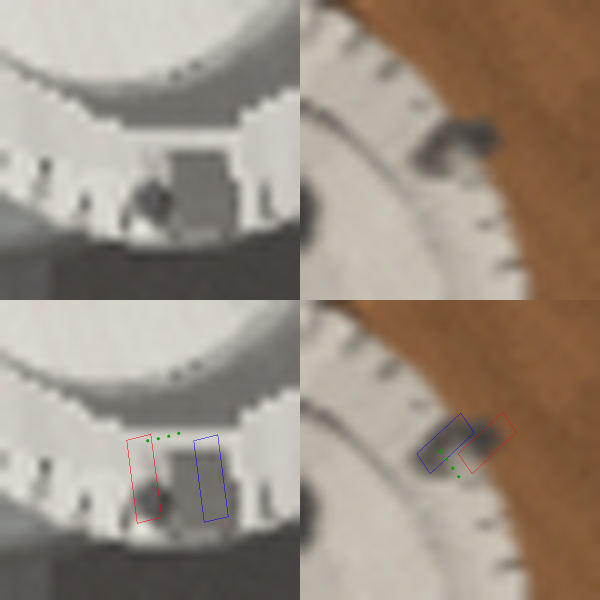

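Request:
carry_out --steps '[[[4.5,0,0],0],[[9,0,0],0],[[13.5,0,1],0],[[17,0,3],0],[[20,0,6.5],0],[[22.3,0,11],0],[[22.3,0,15],0],[[22.3,0,18],0],[[22.3,0,19.9],0],[[22.3,0,19.9],0],[[22.3,0,19.9],0]]'

```text
time_s: 21.35
tcp_pos: [0.461, 0.1094, 0.1516]
ee_rot: [[0.138, -0.99, 0.013], [-0.99, -0.138, 0.012], [-0.01, -0.014, -1.0]]
wrist_force: [-0.2, 0.1, 0.4]
gripper_width: 0.499
```

Request:
carry_out --steps '[[[0,0,0],0],[[0,0,0],0],[[0,0,0],0],[[0,0,0],0]]' --gripper -1

```text
time_s: 21.75
tcp_pos: [0.4613, 0.1097, 0.1523]
ee_rot: [[0.138, -0.99, 0.014], [-0.99, -0.138, 0.012], [-0.01, -0.015, -1.0]]
wrist_force: [-1.5, 1.1, 1.6]
gripper_width: 0.264
```

Request:
carry_out --steps '[[[0.2,0,-0.15],0],[[0.4,0,-0.3],0],[[0.55,0.05,-0.45],0],[[0.55,0.05,-0.45],0],[[0.55,0.05,-0.45],0],[[0.55,0.05,-0.45],0]]'

```text
time_s: 22.35
tcp_pos: [0.4619, 0.1042, 0.1567]
ee_rot: [[0.138, -0.99, 0.015], [-0.99, -0.138, 0.013], [-0.011, -0.016, -1.0]]
wrist_force: [3.3, 3.0, -5.2]
gripper_width: 0.268
```

Request:
carry_out --steps '[[[0,0,0],0],[[0,0,0],0],[[0,0,0],0],[[0,0,0],0]]' --gripper 0

```text
time_s: 22.75
tcp_pos: [0.4617, 0.1039, 0.1569]
ee_rot: [[0.138, -0.99, 0.014], [-0.99, -0.138, 0.012], [-0.01, -0.016, -1.0]]
wrist_force: [0.5, 0.7, 0.4]
gripper_width: 0.477
```

Request:
carry_out --steps '[[[0,0,-2],0],[[0,0,-5],0],[[0,0,-9],0],[[-2,0,-13],0],[[-6,0,-17],0],[[-10,0,-20],0],[[-14,0,-20],0],[[-18,0,-20],0],[[-22,0,-20],0],[[-22,0,-20],0]]'

```text
time_s: 23.75
tcp_pos: [0.4276, 0.3227, 0.358]
ee_rot: [[0.142, -0.99, 0.013], [-0.99, -0.142, 0.011], [-0.009, -0.014, -1.0]]
wrist_force: [0.2, -0.7, -0.0]
gripper_width: 0.499
```

```bash
python3 look.py; python3 - <<'E'
from h import *
from station import r
where(r)
p=np.load("p.npy");o=[]
for c in("top","scene"):
    im=r.capture(c);k=r.calibration(c);u=proj(k,pt(p,.086,np.radians(-90),0));x,y=int(u[0])-20,int(u[1])-20
    b=cv2.resize(im[y:y+40,x:x+40,::-1],(400,400),interpolation=cv2.INTER_CUBIC)
    for a in(-84,-86,-88,-90,-92,-94):
        q=(proj(k,pt(p,.086,np.radians(a),0))-[x,y])*10+5
        cv2.circle(b,tuple(int(v) for v in q),1,(0,0,255) if a!=-90 else (0,255,0),-1)
    o.append(b)
cv2.imwrite("pics/z9.png",np.hstack(o))
E
```

```text
scene handle ang -86.6 rad 57.7 up 32.8 0.71
scene pointer ang -86.2 rad 79.7 up 4.3 0.87
scene mark ang -87.2 rad 78.9 up 0.4 0.43
top handle ang -87.6 rad 54.7 up 29.5 0.87
top pointer ang -85.1 rad 81.5 up -0.8 0.96
top mark ang -90.4 rad 55.6 up 28.3 0.34
far -60.1 left 243.8 z 359.5 F [ 1.3 -0.1  0.1] t 24.15 w 0.501
```

View pics/z9.png

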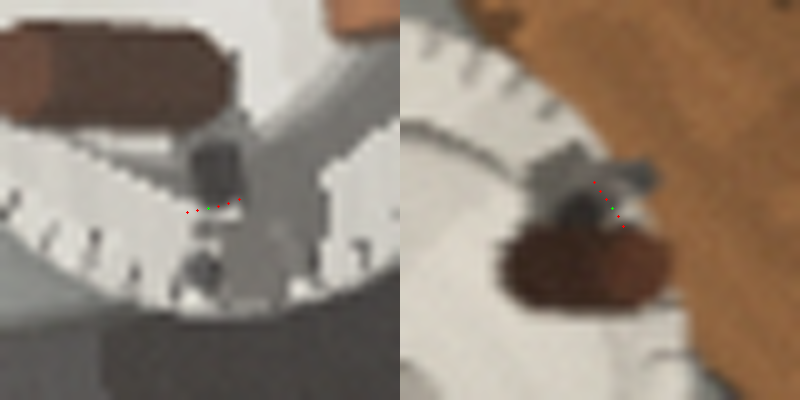

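```bash
python3 - <<'E'
from h import *
from station import r
p=np.load("p.npy");X,Y,n=frame(p[2],p[3]);h=np.array([p[0],p[1],.131])
ks={c:r.calibration(c) for c in("top","scene")}
def tri(px,g):
    s=least_squares(lambda q:np.ravel([proj(ks[c],q)-px[c] for c in px]),g);q=s.x-h
    return "ang %.1f rad %.1f up %.1f res %.2f"%(np.degrees(np.arctan2(q@Y,q@X)),np.hypot(q@X,q@Y)*1e3,q@n*1e3,np.abs(s.fun).max())
g=pt(p,.086,np.radians(-90),0)
kn={}
for c,o in(("top",(15.2-.5,20-.5)),("scene",(18-.5,13.7-.5))):
    u=proj(ks[c],pt(p,.09,np.radians(-90),0));kn[c]=np.array([int(u[0])-15,int(u[1])-15])+o
print("knob",tri(kn,g))
pp={};
for c in ks:
    r.capture(c)
    for t in("pointer","mark"):
        d=r.cut_out(c,t)
        if d:
            ys,xs=np.nonzero(d[0]["pixels"]);print(c,t,d[0]["confidence"],len(xs),xs.mean(),ys.mean(),xs.min(),xs.max(),ys.min(),ys.max())
            pp.setdefault(t,{})[c]=np.array([xs.mean(),ys.mean()])
for t in pp:
    if len(pp[t])==2: print(t,tri(pp[t],g))
print("top pointer tip px (z9)",(np.array([216,203])-5)/10)
E
```

```text
knob ang -89.7 rad 98.5 up 2.9 res 0.86
top pointer 0.68 2370 235.4426160337553 222.37552742616035 213 267 187 258
top mark 0.45 404 400.05940594059405 254.6509900990099 365 433 248 261
scene pointer 0.77 2362 290.6922099915326 239.52963590177816 265 320 212 268
pointer ang -160.3 rad 5.2 up -3.3 res 2.87
top pointer tip px (z9) [21.1 19.8]
```

```bash
python3 -c "
from station import r
print(r.finish_job(), r.sense()['time_s'])"
```

```text
the job is handed in; nothing more can be done
the job is handed in; nothing more can be done
```

I turned the wheel clockwise to about 85° past the tab, brought it back anticlockwise to the tab, let go and handed the job in at about 24.5 s. My last checks put the pointer about 2–3° past the tab, roughly 3–5 mm, against the 9 mm limit.

**How it went:** The tool could not be tilted. With the gripper vertical, I pushed the handle out from under the rail with one finger, then gripped it and led it round. The first return stopped about 5° short of the tab. I let go, looked, gripped again and moved it the rest of the way, also anticlockwise.

**Checks that disagreed:**
- **Pointer and tab:** The scene camera put the pointer about 1° past the tab, and the top camera about 5° past. My own pixel readings gave about 2°, and 6° is the limit. One tab reading in the last look was clearly wrong, at the wrong radius, and I ignored it. The cut-outs I tried as a final check picked up the whole wheel, so they were no use.
- **Slack:** I could not measure it directly. The wheel came back about 85°, well over the 23° of slack, and the last turn was anticlockwise.
- **Contact on the way:** The first attempt to centre on the handle gave a sideways wrist force of about 19 N, perhaps from touching the rail. At the end the gripper was well clear of everything, with about 1 N on the wrist.
- **Tab and bench items:** The tab looked unmoved in the pictures. I did not check the pencil, offcut or tape measure again after the start.

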